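# Line up the quarter-turn fastener and hold the battery cover shut

## Robot

A 6-joint arm with a two-finger parallel gripper is mounted at the origin on the work surface. World frame = base frame: x ahead of the robot, y to its left, z up, the work surface at z = 0. Lengths are in mm, angles in rad, forces in N, time in s.
With the tool pointing down it reaches from about 375 to 900 mm from the base axis. Payload 3.1 kg.
Tool frame: the origin (TCP) lies midway between the tips of the shut fingers; the grasp point (between the pads) lies 19 mm behind it; z points along the fingers, y is the line along which they close (so a half turn about z gives the same grasp; the last joint's range is limited). The gripper opens to 85 mm and grips with 20 to 120 N. Pads are 22 mm wide; open, the fingers measure 114 mm over their backs; the gripper's body (76 mm by 85 mm) begins 54 mm behind the grasp point. The pads swing forward as they close: fully open they stand 13 mm farther back than shut.
Start: joints at [-1.51, 0.527, 1.433, -0, 1.181, -0.178], TCP at [147.861, -607.235, 231.31] pointing down, gripper open.
Joint ranges: [-3.08, 3.08], [-0.75, 2.2], [0.22, 2.44], [-1.43, 4.57], [0, 2.65], [-2.85, 2.85]. Speed limits (rad/s): [2.79, 2.79, 3.14, 3.14, 3.14, 3.14].

## Interface

Orientations are given as a unit quaternion [x, y, z, w].
In Python, from station import env gives the robot as it stands. The module is installed in compiled form; this text tells all that it offers.
- The arm moves only by the tool servo_tool, never from a script. Its argument "steps" is a list of rows, each a list of 3 entries, a list of its own where there are three numbers: the finger opening in mm, from 0 to 85.4, then the shift along the tool's x, y, z in units of 50 mm (1.0 is 50 mm), then the turn, a rotation vector about the tool's x, y, z in units of 6 degrees (1.0 is 6 degrees). In form: [[grip, [x, y, z], [ax, ay, az]], ...]. A call has exactly 8 rows; each row shifts and turns the commanded pose from where the row before left it, along the tool's axes as they then stand; what a row does not reach is not made up. A row lasts 1/8 s, in which the tool goes at most 62.5 mm and 10.7 degrees, less where a joint would pass 70% of its speed; a pose out of reach is approached as far as the arm can. A call is refused whole if a number of a shift passes 1 or a number of a turn 1, either way. A call with a gripper value outside its range is refused whole. The fingers move at their own pace and stop on an object; the grip force is fixed at half the most. Time passes only in rows, so rows that do not move let the fingers close, or fill a call up. It gives the time, the measured TCP pose, the force, the opening and the grip force at its end, in the units of the state.
- env.get_state(): the state, without advancing time (a new reading comes with each control period).
- env.grab_frame(name): name is "scene" or "top" or "wrist"; returns the picture (420x560x3 uint8, red, green, blue); there is no depth.
- env.camera_info(name): a dict with "K" (3x3 intrinsics, pixels), "D" ([k1, k2, p1, p2, k3] as OpenCV has them; the pictures are not rectified), "R" (3x3) and "t" (3): a world point X has camera coordinates R X + t. Camera axes: x right, y down, z forward; pixel columns grow to the right and rows downward; lengths in mm; the calibration is good to about 2 mm. A picture is of the moment at which its call begins: read the wrist's pose just before it. camera_info takes no time and is no camera call; for the wrist camera it gives the pose at the moment of the call.
- env.hand_in(): hands the job in; it is judged then, once.
The state is a dict: "clock": time; "joint_pos": joint angles; "qd": joint speeds; "effort": joint torques, N m; "tool_pos": TCP position; "ee_rot": TCP orientation; "force": force on the tool from outside, world axes, zero at the start; "ft_torque": the same for the moment, N m; "opening": finger opening in mm; "gripper_force": force on a finger pad.
Only numpy, scipy, OpenCV 4.12 (cv2) and the standard library are available. Lean on these libraries where they do the work, as an engineer would, in place of code of your own. Each camera call takes 0.05 s, during which the arm holds its last target. There are 200 camera calls.

## Task

Close up the mower's battery housing: turn the yellow quarter-turn fastener until its slot lines up with the black index lines, then pick up the orange cover and set it over the bay so that the fastener comes through the cover's slot. Press the cover down against its springy gasket until it is fully home on the housing, and finish while still holding it pressed there, so that it can be locked; do not let go. Leave everything else on the bench where it is.

Things in the scene. Friction and masses are not known exactly. Their poses are not given: they have to be found in the camera images.
- housing: white battery housing of a robot mower, fixed to the bench, 260 (its x) x 170 (its y) x 70 mm tall; origin at the centre of its underside, z up. Open battery bay in its flat top deck (x -80 to 20, y -32 to 32 mm) with a black battery pack in it. Black index lines on the deck along the housing's x axis (y = 0), on both sides of the fastener. It is placed with yaw up to 0.35 rad either way
- seat (a point): middle of the housing's flat top deck, 70 mm above the bench, axes as the housing's. The cover is fully home when cover coincides with this point and its axes (cover x along housing x)
- gasket: black rubber gasket on the deck, a rectangular ring 172 x 108 mm outside, 8 mm wide, round bay and fastener; it stands 8 mm proud and is sprung straight down: 4.5 N to start, 9.3 N to be level with the deck. The cover alone (about 220 g) only rests on it, 8 mm high, and springs up when let go. Origin at the seat when up, 8 mm lower when flat
- wing (a joint): angle (rad) of the yellow quarter-turn fastener about the vertical: 0 = its slot and wing lie along the index lines (housing x) and it passes through the cover's slot; positive is anticlockwise from above. Starts 0.8 to 1.45; free from -0.6 to 1.65, no click at 0, it stays where it is left (friction 0.05 N m)
- wing_grip (a point): point on the fastener's axis, 30 mm above the deck (52 mm from the seat along housing x): where to pinch the wing across its thickness. Wing: yellow bar 36 mm long (this point's x), 10 mm thick (its y), from 10 to 38 mm above the deck, with a thin black slot along its top; it turns with the fastener
- cover: loose orange cover plate, 180 (x) x 116 (y) x 6 mm, about 220 g, lying flat on the bench, rib up; origin at the centre of its underside, z up. Through-slot for the fastener: x 28 to 76 mm (centre 52), y -10 to 10 mm, so 6 mm of play along and 5 mm across for a wing that is in line. Placed with yaw up to 0.5 rad either way
- cover_grip (a point): middle of the black grip rib on the cover, 30 mm above the cover's underside, at x = -12 mm, y = 0 of the cover, axes as the cover's. Rib: 64 mm long (x), 14 mm thick (y), its top 42 mm above the cover's underside
- screwdriver: screwdriver with orange handle, lying; a bystander to leave where it is; origin at its underside
- wrench: steel spanner, lying; a bystander to leave where it is; origin at its underside
- tray: empty red plastic parts tray, 110 x 150 x 30 mm; a bystander to leave where it is; origin at its underside
- spray: blue spray can with pale top, 52 diameter, 160 mm tall, standing; a bystander to leave where it is; origin at its underside
- jar: amber jar with white lid, 68 diameter, 70 mm tall, standing; a bystander to leave where it is; origin at its underside
- wheel: loose black mower wheel, 190 over the treads, 54 mm thick, lying flat; a bystander to leave where it is; origin at its underside
Not all that is in view belongs to the job. Several things have the shape of the cover; the one meant has the colours described above.

How it is judged:
By the outcome, as a careful person would: the job done as asked, in the order asked, and still so for the second after the job is handed in, while the arm keeps its last pose, push and grip.
It also fails if it takes over 58 s, if anything falls off the work surface, if the arm or the gripper's body presses on something with over 40 N, if the wrist force passes 120 N, or if a joint passes its speed limit or range.

## Working session

There is one attempt and no reset: what is moved stays moved. The work goes in short steps, Python scripts to look and compute and a tool call to move; the robot and the scene stay as the last step left them, time stands still between calls to the robot, and variables do not carry over. Pictures are saved under pics/ and viewed, at most 10 in all, crops included, and the job is handed in when it is done.

Besides the shell and the picture viewer there is one more tool, called after "Call:" by a JSON object that holds its "op" and its "data". servo_tool: Moves the arm, as the interface text tells. Its arguments: {"type":"object","properties":{"steps":{"type":"array"}},"required":["steps"]}

```bash
mkdir -p pics; python3 - <<'E'
from station import env
import cv2,numpy as np
s=env.get_state();print(s['clock'],s['tool_pos'],s['ee_rot'],s['opening'])
for n in("top","scene"):
    f=env.grab_frame(n);cv2.imwrite(f"pics/{n}0.png",f[:,:,::-1])
    c=env.camera_info(n);print(n,{k:np.round(v,3).tolist() for k,v in c.items()})
E
```

```text
0.0 [ 147.83018233 -606.53444849  230.31123706] [ 9.92880531e-01  1.19109460e-01  7.54656876e-05 -1.08675944e-03] 85.48661312093004
top {'K': [[528.974, 0.0, 273.014], [0.0, 528.974, 206.928], [0.0, 0.0, 1.0]], 'D': [-0.156, 0.0, 0.0, 0.0, 0.0], 'R': [[0.001, -1.0, 0.014], [-0.994, -0.002, -0.111], [0.111, -0.014, -0.994]], 't': [28.885, 565.808, 1440.554]}
scene {'K': [[455.969, 0.0, 274.992], [0.0, 455.969, 216.0], [0.0, 0.0, 1.0]], 'D': [-0.026, 0.0, 0.0, 0.0, 0.0], 'R': [[0.381, 0.925, 0.005], [0.791, -0.323, -0.519], [-0.478, 0.202, -0.855]], 't': [-244.137, -367.921, 1749.408]}
```

View pics/top0.png

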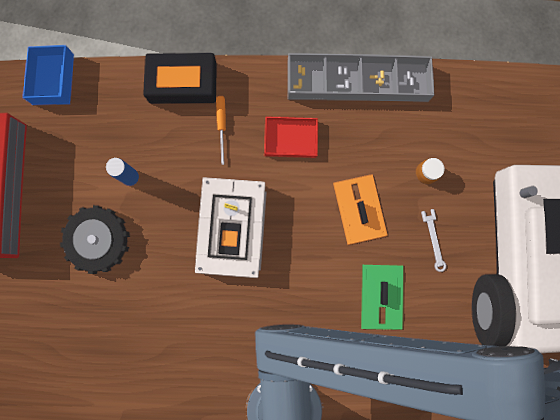

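View pics/scene0.png

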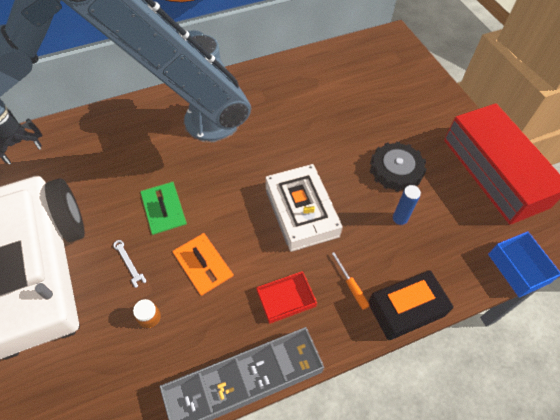

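Top view: housing at about (231,228) with the yellow wing at (231,208), the orange cover at (360,209) with its slot towards (356,190), and a green decoy at (383,297). The scene view agrees: housing at (303,205), cover at (203,264).

```bash
cat > h.py <<'E'
import cv2,numpy as np
from scipy.spatial.transform import Rotation as Ro
def ray(c,px):
    u=cv2.undistortPoints(np.float64(px).reshape(-1,1,2),c['K'],c['D']).reshape(-1,2)
    R=np.array(c['R']);d=np.c_[u,np.ones(len(u))]@R
    return -R.T@np.array(c['t']),d
def plane(c,px,z):
    o,d=ray(c,px);return o+d*((z-o[2])/d[:,2])[:,None]
def tri(c1,p1,c2,p2):
    o1,d1=ray(c1,p1);o2,d2=ray(c2,p2);out=[];g=[]
    for a,b in zip(d1,d2):
        a=a/np.linalg.norm(a);b=b/np.linalg.norm(b)
        s=np.linalg.lstsq(np.c_[a,-b],o2-o1,rcond=None)[0]
        p,q=o1+s[0]*a,o2+s[1]*b;out.append((p+q)/2);g.append(np.linalg.norm(p-q))
    return np.array(out),np.array(g)
def mask(f,lo,hi,roi=None):
    m=cv2.inRange(cv2.cvtColor(f,cv2.COLOR_RGB2HSV),np.array(lo),np.array(hi))
    if roi:
        k=np.zeros_like(m);x0,y0,x1,y1=roi;k[y0:y1,x0:x1]=255;m&=k
    return m
def big(m):
    cs,_=cv2.findContours(m,cv2.RETR_EXTERNAL,cv2.CHAIN_APPROX_NONE)
    return max(cs,key=cv2.contourArea).reshape(-1,2)
def rect(xy):
    (c,(w,h),_)=r=cv2.minAreaRect(np.float32(xy));b=cv2.boxPoints(r)
    e=[b[1]-b[0],b[2]-b[1]];v=max(e,key=np.linalg.norm);a=np.arctan2(v[1],v[0])
    a=(a+np.pi/2)%np.pi-np.pi/2
    return np.round(c,1),round(max(w,h),1),round(min(w,h),1),round(float(a),3)
def cen(m):
    M=cv2.moments(m,True);return [M['m10']/M['m00'],M['m01']/M['m00']]
OR=((8,120,120),(19,255,255));YE=((22,120,110),(34,255,255));WH=((0,0,165),(180,45,255))
E
python3 - <<'E'
from station import env
from h import *
rois=dict(top=dict(c=(320,165,400,255),h=(180,165,280,290)),scene=dict(c=(165,225,245,300),h=(255,155,350,255)))
C={n:env.camera_info(n) for n in rois};P={}
for n in rois:
    f=cv2.imread(f"pics/{n}0.png")[:,:,::-1].copy();c=C[n];r=rois[n]
    k=big(mask(f,*OR,r['c']));print(n,'cover',rect(plane(c,k,6)[:,:2]))
    w=big(mask(f,*WH,r['h']));print('housing',rect(plane(c,w,70)[:,:2]))
    y=mask(f,*YE,r['h']);yc=big(y);print('wing',rect(plane(c,yc,108)[:,:2]),cv2.contourArea(yc))
    P[n]=dict(cov=cv2.minAreaRect(k)[0],wing=cen(y))
    # corners: extreme of cover quad
    q=cv2.approxPolyDP(cv2.convexHull(k.reshape(-1,1,2)),6,True).reshape(-1,2);q2=cv2.approxPolyDP(cv2.convexHull(w.reshape(-1,1,2)),8,True).reshape(-1,2)
    print('quads',q.tolist(),plane(c,q,6)[:,:2].round().tolist(),q2.tolist(),plane(c,q2,70)[:,:2].round().tolist())
for k in('cov','wing'): print(k,*tri(C['top'],[P['top'][k]],C['scene'],[P['scene'][k]]))
E
```

```text
top cover (array([ 563.7, -219. ]), 257.7, 230.5, -0.007)
housing (array([508. , 147.4]), 260.0, 171.6, -0.07)
wing (array([557.9, 143.5]), 32.5, 9.9, 1.281) 30.5
quads [[399, 165], [399, 254], [320, 254], [320, 165]] [[692.0, -335.0], [435.0, -329.0], [436.0, -103.0], [690.0, -105.0]] [[204, 177], [264, 182], [256, 277], [195, 272]] [[643.0, 219.0], [630.0, 55.0], [373.0, 76.0], [385.0, 239.0]]
scene cover (array([ 560. , -211.4]), 263.3, 257.9, -0.356)
housing (array([523.2, 145. ]), 291.7, 180.9, -0.075)
wing (array([568.7, 143.5]), 31.8, 18.3, 1.184) 41.5
quads [[244, 225], [244, 299], [165, 299], [166, 231]] [[487.0, -47.0], [728.0, -136.0], [639.0, -356.0], [412.0, -291.0]] [[312, 164], [341, 228], [291, 250], [266, 177]] [[385.0, 242.0], [648.0, 220.0], [659.0, 45.0], [377.0, 76.0]]
cov [[ 563.48565    -212.8169373     3.76899415]] [9.20647199]
wing [[560.01643985 145.45974711  94.71657651]] [2.76879741]
```

Call:
{"op": "servo_tool", "data": {"steps": [[85,[0.72,-0.79,-0.04],[0,0,0]],[85,[0.72,-0.79,-0.04],[0,0,0]],[85,[0.72,-0.79,-0.04],[0,0,0]],[85,[0.72,-0.79,-0.04],[0,0,0]],[85,[0.72,-0.79,-0.04],[0,0,0]],[85,[0.72,-0.79,-0.04],[0,0,0]],[85,[0.72,-0.79,-0.04],[0,0,0]],[85,[0.72,-0.79,-0.04],[0,0,0]]]}}

```text
clock: 1.1
tool_pos: [353.4, -230.4, 247.3]
ee_rot: [0.993, 0.119, 0.0, -0.0]
force: [0.0, 0.2, 0.9]
opening: 85.2
gripper_force: 0.0
```

```bash
python3 - <<'E'
from station import env
from h import *
s=env.get_state();print(s['tool_pos'],Ro.from_quat(s['ee_rot']).as_matrix().round(3).tolist(),s['joint_pos'],s['clock'])
c=env.camera_info('wrist');print({k:np.round(v,3).tolist() for k,v in c.items()})
f=env.grab_frame('wrist');cv2.imwrite('pics/w1.png',f[:,:,::-1])
for n,r in dict(top=(320,165,400,255),scene=(165,225,245,300)).items():
    f=cv2.imread(f"pics/{n}0.png")[:,:,::-1].copy();cc=env.camera_info(n)
    k=big(mask(f,(8,150,170),(19,255,255),r));print(n,rect(plane(cc,k,6)[:,:2]))
    q=cv2.boxPoints(cv2.minAreaRect(k));print(plane(cc,q,6).round().tolist())
E
```

```text
[ 353.41816236 -230.43243421  247.27735844] [[0.972, 0.236, 0.0], [0.236, -0.972, 0.0], [0.0, -0.0, -1.0]] [-8.44117667e-01  2.29323266e-01  1.89446542e+00  1.67406239e-04
  1.01788479e+00  4.88294150e-01] 1.1
{'K': [[362.136, 0.0, 278.648], [0.0, 362.136, 209.658], [0.0, 0.0, 1.0]], 'D': [-0.09, 0.0, 0.0, 0.0, 0.0], 'R': [[0.236, -0.972, -0.0], [-0.923, -0.224, 0.314], [-0.305, -0.074, -0.949]], 't': [-307.437, 227.576, 486.805]}
top (array([ 564.1, -217.3]), 181.4, 118.4, 0.22)
[[640.0, -140.0, 6.0], [668.0, -256.0, 6.0], [489.0, -295.0, 6.0], [462.0, -179.0, 6.0]]
scene (array([ 565.7, -215.3]), 186.1, 120.7, 0.223)
[[490.0, -294.0, 6.0], [454.0, -172.0, 6.0], [643.0, -137.0, 6.0], [672.0, -253.0, 6.0]]
```

View pics/w1.png

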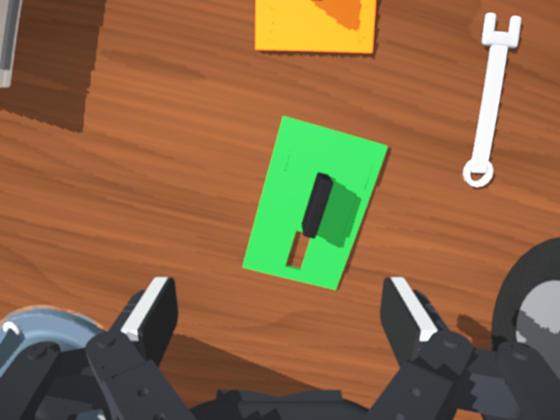

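Wrist view: green decoy at (315,200), the orange cover's near edge at (315,50), spanner at (490,100). Next, go over the wing.

Call:
{"op": "servo_tool", "data": {"steps": [[85,[0.72,-0.79,0],[0,0,0]],[85,[0.72,-0.79,0],[0,0,0]],[85,[0.72,-0.79,0],[0,0,0]],[85,[0.72,-0.79,0],[0,0,0]],[85,[0.72,-0.79,0],[0,0,0]],[85,[0.72,-0.79,0],[0,0,0]],[85,[0.72,-0.79,0],[0,0,0]],[85,[0.72,-0.79,0],[0,0,0]]]}}

```text
clock: 2.15
tool_pos: [558.5, 144.5, 246.9]
ee_rot: [0.993, 0.119, -0.0, 0.0]
force: [-0.1, 0.3, -0.1]
opening: 84.7
gripper_force: 0.0
```

```bash
python3 - <<'E'
from station import env
from h import *
import pickle
s=env.get_state();c=env.camera_info('wrist');f=env.grab_frame('wrist');cv2.imwrite('pics/w2.png',f[:,:,::-1]);pickle.dump(c,open('w2.pkl','wb'))
E
```

Call:
{"op": "servo_tool", "data": {"steps": [[85,[0,0,0],[0,0,-1]],[85,[0,0,0],[0,0,-1]],[85,[0,0,0],[0,0,-1]],[85,[0,0,0],[0,0,-1]],[85,[0,0,0],[0,0,-1]],[85,[0,0,0],[0,0,-1]],[85,[0,0,0],[0,0,-1]],[85,[0,0,0],[0,0,-1]]]}}

```text
clock: 3.2
tool_pos: [557.6, 142.6, 246.8]
ee_rot: [0.858, 0.514, -0.001, -0.0]
force: [0.1, 0.3, 0.1]
opening: 85.0
gripper_force: 0.0
```

```bash
python3 - <<'E'
from station import env
from h import *
import pickle
s=env.get_state();c=env.camera_info('wrist');f=env.grab_frame('wrist');cv2.imwrite('pics/w3.png',f[:,:,::-1]);pickle.dump(c,open('w3.pkl','wb'))
print(s['tool_pos'],Ro.from_quat(s['ee_rot']).as_matrix()[:,0].round(3),s['clock'])
P=[];Cs=[]
for n in('w2','w3'):
    f=cv2.imread(f'pics/{n}.png')[:,:,::-1].copy();c=pickle.load(open(n+'.pkl','rb'))
    m=mask(f,*YE);k=big(m);print(n,cv2.contourArea(k),cv2.boundingRect(k),rect(plane(c,k,108)[:,:2]))
    P.append(cv2.minAreaRect(k)[0]);Cs.append(c)
print(tri(Cs[0],[P[0]],Cs[1],[P[1]]))
cv2.imwrite('pics/w23.png',np.hstack([cv2.resize(cv2.imread(f'pics/{n}.png'),(400,300)) for n in('w2','w3')]))
E
```

```text
[557.63467604 142.58223904 246.81983406] [ 0.471  0.882 -0.001] 3.2
w2 678.5 (257, 170, 42, 35) (array([563.4, 145.8]), 36.4, 14.1, 1.292)
w3 501.0 (272, 162, 18, 48) (array([561.4, 147.9]), 39.6, 9.6, 1.281)
(array([[559.86723168, 145.09065785,  94.16533072]]), array([0.03698155]))
```

View pics/w23.png

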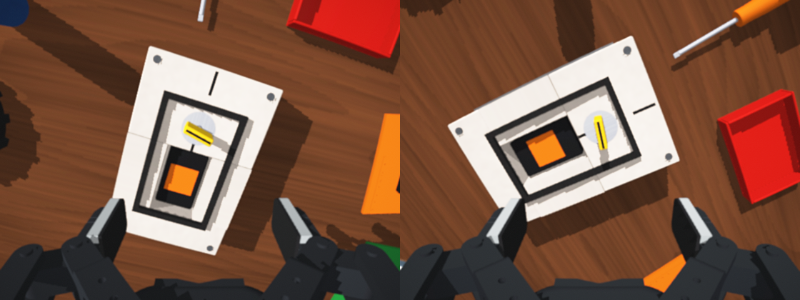

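```bash
cat >> h.py <<'E'
def housing(f,c,z=70,show=True):
    k=big(mask(f,(0,0,150),(180,60,255),(0,0,560,300)));xy=plane(c,k,z)[:,:2];return rect(xy)
E
python3 - <<'E'
from h import *
import pickle
for n in('w2','w3'):
    f=cv2.imread(f'pics/{n}.png')[:,:,::-1].copy();c=pickle.load(open(n+'.pkl','rb'))
    print(n,housing(f,c))
    # gasket outer ring: dark pixels, contour inside housing
    v=f.max(2);m=(v<60).astype(np.uint8)*255;m[270:]=0;m[:, :130]=0
    cs,_=cv2.findContours(m,cv2.RETR_EXTERNAL,cv2.CHAIN_APPROX_NONE)
    for k in sorted(cs,key=lambda k:-cv2.minAreaRect(k)[1][0]*cv2.minAreaRect(k)[1][1])[:3]: print(' dark',cv2.boundingRect(k),rect(plane(c,k.reshape(-1,2),78)[:,:2]))
    y=big(mask(f,*YE)); p=cv2.boxPoints(cv2.minAreaRect(y));print(p.round().tolist())
E
```

```text
w2 (array([518.5, 154. ]), 241.5, 182.5, -0.071)
 dark (192, 128, 155, 142) (array([523.5, 148.1]), 141.0, 105.9, -0.071)
 dark (220, 203, 72, 67) (array([500.9, 151.6]), 78.4, 50.1, -0.072)
 dark (293, 101, 12, 32) (array([619.7, 142.2]), 26.6, 1.6, -0.075)
[[254.0, 184.0], [262.0, 169.0], [302.0, 191.0], [293.0, 206.0]]
w3 (array([507.2, 149.5]), 263.3, 172.5, -0.071)
 dark (130, 109, 207, 161) (array([508.5, 149.5]), 169.5, 106.4, -0.072)
 dark (155, 163, 101, 83) (array([488.9, 156.8]), 82.1, 51.3, -0.067)
 dark (528, 4, 28, 60) (array([818.7, 153.2]), 49.7, 13.9, -1.441)
[[270.0, 163.0], [281.0, 161.0], [291.0, 208.0], [279.0, 210.0]]
```

Call:
{"op": "servo_tool", "data": {"steps": [[36,[0.03,0.01,0],[0,0,-0.98]],[36,[0.04,0.01,0],[0,0,-0.98]],[36,[0,0,0.4],[0,0,0]],[36,[0,0,0.5],[0,0,0]],[36,[0,0,0.5],[0,0,0]],[36,[0,0,0.5],[0,0,0]],[36,[0,0,0.3],[0,0,0]],[36,[0,0,0],[0,0,0]]]}}

```text
clock: 4.25
tool_pos: [559.6, 145.6, 136.2]
ee_rot: [0.802, 0.598, -0.001, -0.001]
force: [-0.5, 1.3, -0.9]
opening: 35.8
gripper_force: 0.0
```

```bash
python3 - <<'E'
from station import env
from h import *
s=env.get_state();m=Ro.from_quat(s['ee_rot']).as_matrix();print(s['tool_pos'].round(1),m.round(3).tolist(),np.arctan2(m[1,0],m[0,0]))
c=env.camera_info('wrist');f=env.grab_frame('wrist');k=big(mask(f,*YE));print(rect(plane(c,k,108)[:,:2]))
cv2.imwrite('pics/w4.png',f[:,:,::-1])
E
```

```text
[559.6 145.6 136.2] [[0.286, 0.958, -0.003], [0.958, -0.286, -0.0], [-0.001, -0.003, -1.0]] 1.2811502091729436
(array([561.4, 149.8]), 42.2, 9.3, 1.291)
```

View pics/w4.png

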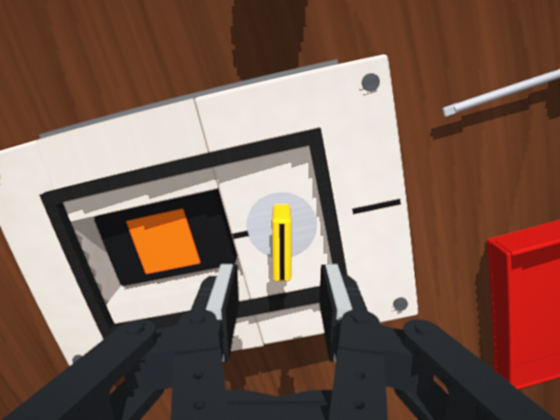

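Wrist view: the wing at (282,245), with the slot vertical, is centred between the fingers at (228,270) and (333,270). Descend, grip and turn.

Call:
{"op": "servo_tool", "data": {"steps": [[36,[0,0,0.3],[0,0,0]],[36,[0,0,0.4],[0,0,0]],[36,[0,0,0.33],[0,0,0]],[36,[0,0,0],[0,0,0]],[0,[0,0,0],[0,0,0]],[0,[0,0,0],[0,0,0]],[0,[0,0,0],[0,0,0]],[0,[0,0,0],[0,0,0]]]}}

```text
clock: 5.3
tool_pos: [561.2, 145.9, 86.6]
ee_rot: [0.802, 0.598, 0.001, 0.001]
force: [0.5, -0.7, 3.0]
opening: 8.6
gripper_force: 61.1
```

Call:
{"op": "servo_tool", "data": {"steps": [[0,[0,0,0],[0,0,0]],[0,[0,0,0],[0,0,0.5]],[0,[0,0,0],[0,0,1]],[0,[0,0,0],[0,0,1]],[0,[0,0,0],[0,0,1]],[0,[0,0,0],[0,0,1]],[0,[0,0,0],[0,0,1]],[0,[0,0,0],[0,0,1]]]}}

```text
clock: 6.3
tool_pos: [560.9, 146.0, 86.5]
ee_rot: [0.956, 0.294, 0.001, 0.0]
force: [-0.3, 0.6, 4.7]
opening: 8.5
gripper_force: 61.5
```

```bash
python3 - <<'E'
from station import env
from h import *
s=env.get_state();m=Ro.from_quat(s['ee_rot']).as_matrix();print(s['tool_pos'].round(1),m.round(3).tolist(),np.arctan2(m[1,0],m[0,0]),s['ft_torque'],s['opening'])
E
```

```text
[560.9 146.   86.5] [[0.827, 0.563, 0.001], [0.563, -0.827, 0.0], [0.001, 0.0, -1.0]] 0.5975673893381049 [0.03460011 0.01900812 0.07987522] 8.54577396402373
```

Call:
{"op": "servo_tool", "data": {"steps": [[0,[0,0,0],[0,0,0.9]],[0,[0,0,0],[0,0,0.9]],[0,[0,0,0],[0,0,0.9]],[0,[0,0,0],[0,0,0.9]],[0,[0,0,0],[0,0,0.9]],[0,[0,0,0],[0,0,0.9]],[0,[0,0,0],[0,0,0.98]],[0,[0,0,0],[0,0,0]]]}}

```text
clock: 7.3
tool_pos: [560.8, 146.3, 86.6]
ee_rot: [0.999, -0.034, 0.001, -0.0]
force: [0.1, 0.6, 5.6]
opening: 8.6
gripper_force: 61.5
```

```bash
python3 - <<'E'
from station import env
from h import *
s=env.get_state();m=Ro.from_quat(s['ee_rot']).as_matrix();print(s['tool_pos'].round(1),np.arctan2(m[1,0],m[0,0]),s['ft_torque'],s['force'])
E
```

```text
[560.8 146.3  86.6] -0.06817468216681004 [ 0.19251263  0.03173855 -0.04362611] [0.13974967 0.56253738 5.57309675]
```

Call:
{"op": "servo_tool", "data": {"steps": [[0,[0,0,0],[0,0,0.03]],[40,[0,0,0],[0,0,0]],[40,[0,0,0],[0,0,0]],[40,[0,0,-0.3],[0,0,0]],[40,[0,0,-0.8],[0,0,0]],[40,[0,0,-0.8],[0,0,0]],[40,[0,0,-0.8],[0,0,0]],[40,[0,0,-0.3],[0,0,0]]]}}

```text
clock: 8.3
tool_pos: [561.7, 145.9, 239.2]
ee_rot: [0.999, -0.035, 0.003, -0.0]
force: [0.0, 0.9, 1.1]
opening: 40.1
gripper_force: 0.0
```

```bash
cat > look.py <<'E'
from station import env
from h import *
import pickle,sys
n=sys.argv[1]
s=env.get_state();c=env.camera_info('wrist');f=env.grab_frame('wrist');cv2.imwrite(f'pics/{n}.png',f[:,:,::-1]);pickle.dump(c,open(n+'.pkl','wb'))
m=Ro.from_quat(s['ee_rot']).as_matrix();print(s['clock'],s['tool_pos'].round(1),np.arctan2(m[1,0],m[0,0]).round(4),s['joint_pos'].round(2),m[:,2].round(4))
E
python3 - <<'E'
import sys;sys.argv=['','w5']
exec(open('look.py').read())
k=big(mask(f,*YE));print('wing',rect(plane(c,k,108)[:,:2]),cv2.boundingRect(k))
print('housing',housing(f,c))
v=f.max(2);m=(v<60).astype(np.uint8)*255;m[300:]=0
cs,_=cv2.findContours(m,cv2.RETR_LIST,cv2.CHAIN_APPROX_NONE)
for k in cs:
    if cv2.contourArea(k)>60: print(' dark',cv2.boundingRect(k),cv2.contourArea(k),rect(plane(c,k.reshape(-1,2),78)[:,:2]),rect(plane(c,k.reshape(-1,2),108)[:,:2]))
E
```

```text
8.3 [561.7 145.9 239.2] -0.0701 [0.06 0.46 1.54 0.   1.14 1.7 ] [ 5.7e-03  4.0e-04 -1.0e+00]
wing (array([562.8, 145.5]), 40.2, 8.7, -0.075) (273, 171, 12, 50)
housing (array([542.3, 147. ]), 193.6, 171.5, -0.07)
 dark (348, 278, 22, 22) 223.5 (array([456.4,  76.6]), 30.4, 12.1, 0.361) (array([474.5,  82.8]), 27.4, 11.0, 0.361)
 dark (190, 278, 20, 22) 209.0 (array([467.4, 228.6]), 29.0, 11.3, -0.437) (array([484.5, 219.9]), 26.1, 10.2, -0.437)
 dark (257, 242, 45, 42) 1753.0 (array([489.7, 150.5]), 42.4, 41.4, -0.071) (array([504.6, 149.4]), 38.2, 37.3, -0.071)
 dark (251, 222, 56, 77) 4002.5 (array([491.2, 150.7]), 78.3, 50.2, -0.07) (array([505.9, 149.6]), 70.6, 45.2, -0.07)
 dark (0, 210, 47, 90) 2858.5 (array([504.7, 402. ]), 102.3, 50.1, -0.34) (array([518.1, 376.2]), 92.3, 45.2, -0.34)
 dark (217, 151, 125, 149) 2811.0 (array([522.3, 148.5]), 143.4, 115.6, -0.07) (array([534. , 147.6]), 129.3, 104.2, -0.07)
```

View pics/w5.png

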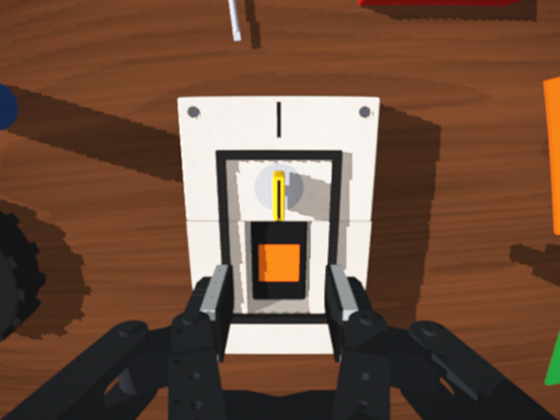

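The wing, at (279,195), now lies in line with the index line at (279,120), and it measures within 0.005 rad of the housing. Now go to the cover.

Call:
{"op": "servo_tool", "data": {"steps": [[85,[0.04,0.91,0],[0,0,0]],[85,[0.04,0.91,0],[0,0,0]],[85,[0.04,0.91,0],[0,0,0]],[85,[0.04,0.91,0],[0,0,0]],[85,[0.04,0.91,0],[0,0,0]],[85,[0.04,0.91,0],[0,0,0]],[85,[0.04,0.91,0],[0,0,0]],[85,[0.04,0.91,0],[0,0,0]]]}}

```text
clock: 9.35
tool_pos: [549.8, -219.4, 234.2]
ee_rot: [0.999, -0.035, -0.001, -0.001]
force: [0.4, 0.3, 0.1]
opening: 85.1
gripper_force: 0.0
```

```bash
python3 look.py w6
```

```text
9.35 [ 549.8 -219.4  234.2] -0.0704 [-0.57  0.48  1.51  0.    1.15  1.07] [-0.0026  0.0018 -1.    ]
```

Call:
{"op": "servo_tool", "data": {"steps": [[50,[0,0,0],[0,0,-0.92]],[50,[0,0,0],[0,0,-0.92]],[50,[0,0,0],[0,0,-0.92]],[50,[0,0,0.2],[0,0,0]],[50,[0,0,0.4],[0,0,0]],[50,[0,0,0.4],[0,0,0]],[50,[0,0,0.2],[0,0,0]],[50,[0,0,0],[0,0,0]]]}}

```text
clock: 10.4
tool_pos: [550.1, -217.9, 174.5]
ee_rot: [0.994, 0.109, -0.001, -0.001]
force: [0.6, 0.3, -0.3]
opening: 50.0
gripper_force: 0.0
```

```bash
python3 look.py w7; python3 - <<'E'
from h import *
import pickle
Cs=[];P=[];Q=[]
for n in('w6','w7'):
    f=cv2.imread(f'pics/{n}.png')[:,:,::-1].copy();c=pickle.load(open(n+'.pkl','rb'))
    m=mask(f,(8,150,190),(25,255,255));k=big(m);hull=cv2.convexHull(k.reshape(-1,1,2))
    print(n,cv2.boundingRect(k),rect(plane(c,k,6)[:,:2]))
    q=cv2.approxPolyDP(hull,8,True).reshape(-1,2);print(q.tolist())
    inside=np.zeros(m.shape,np.uint8);cv2.fillPoly(inside,[hull],255)
    d=((f.max(2)<70)*255).astype(np.uint8)&inside;r=big(d)
    print(' rib',cv2.boundingRect(r),rect(plane(c,r,42)[:,:2]),rect(plane(c,r,6)[:,:2]))
cv2.imwrite('pics/w67.png',np.hstack([cv2.resize(cv2.imread(f'pics/{n}.png'),(400,300)) for n in('w6','w7')]))
E
```

```text
10.4 [ 550.1 -217.9  174.5] 0.2182 [-0.57  0.55  1.57 -0.    1.02  0.79] [-0.0024  0.0015 -1.    ]
w6 (191, 49, 159, 199) (array([ 565. , -216.1]), 183.3, 119.2, 0.218)
[[306, 49], [349, 220], [248, 247], [191, 86]]
 rib (264, 138, 29, 67) (array([ 555.9, -219.9]), 63.9, 12.6, 0.221) (array([ 548. , -219.2]), 70.8, 14.0, 0.221)
w7 (208, 57, 147, 205) (array([ 565.5, -216.4]), 181.7, 118.6, 0.219)
[[353, 58], [342, 260], [220, 261], [209, 59]]
 rib (274, 147, 16, 81) (array([ 556.4, -218.9]), 65.2, 11.7, 0.226) (array([ 547. , -221.2]), 73.7, 13.2, 0.226)
```

View pics/w67.png

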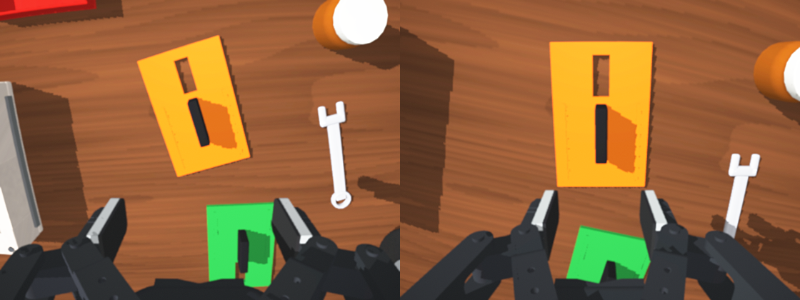

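Both views show the orange cover straight: slot at (182,75) in the left picture and (600,75) in the right, rib at (197,122) and (601,133), and the spanner well to the right. Check the height, then descend.

```bash
python3 - <<'E'
from h import *
import pickle
a,b=[pickle.load(open(n+'.pkl','rb')) for n in('w6','w7')]
p,g=tri(a,[[306,49],[349,220],[248,247],[191,86],[278.5,171.5]],b,[[353,58],[342,260],[220,261],[209,59],[282,187.5]])
print(p.round(1),g.round(1),p[:4].mean(0))
E
```

```text
[[ 666.5 -254.2    3.8]
 [ 489.1 -293.1    4.5]
 [ 466.7 -179.7   10.6]
 [ 639.9 -142.8   20.3]
 [ 553.3 -219.8   28.1]] [0.4 1.7 0.  0.1 0.6] [ 565.53632019 -217.44860639    9.78260811]
```

Call:
{"op": "servo_tool", "data": {"steps": [[50,[0.03,0.02,0.3],[0,0,0]],[50,[0.03,0.01,0.4],[0,0,0]],[50,[0,0,0.4],[0,0,0]],[50,[0,0,0.4],[0,0,0]],[50,[0,0,0.4],[0,0,0]],[50,[0,0,0.3],[0,0,0]],[50,[0,0,0.2],[0,0,0]],[50,[0,0,0],[0,0,0]]]}}

```text
clock: 11.45
tool_pos: [553.8, -219.0, 55.1]
ee_rot: [0.994, 0.109, -0.0, -0.0]
force: [0.3, -0.0, 0.6]
opening: 50.2
gripper_force: 0.0
```

Call:
{"op": "servo_tool", "data": {"steps": [[50,[0,0,0.3],[0,0,0]],[50,[0,0,0.3],[0,0,0]],[50,[0,0,0.22],[0,0,0]],[50,[0,0,0],[0,0,0]],[0,[0,0,0],[0,0,0]],[0,[0,0,0],[0,0,0]],[0,[0,0,0],[0,0,0]],[0,[0,0,0],[0,0,0]]]}}

```text
clock: 12.45
tool_pos: [554.6, -219.5, 15.5]
ee_rot: [0.994, 0.109, 0.001, 0.0]
force: [0.4, -0.9, 3.3]
opening: 12.9
gripper_force: 61.4
```

Call:
{"op": "servo_tool", "data": {"steps": [[0,[0,0,0],[0,0,0]],[0,[0,0,-0.2],[0,0,0]],[0,[0,0,-0.6],[0,0,0]],[0,[0,0,-0.8],[0,0,0]],[0,[0,0,-0.8],[0,0,0]],[0,[0,0,-0.8],[0,0,0]],[0,[0,0,-0.6],[0,0,0]],[0,[0,0,-0.2],[0,0,0]]]}}

```text
clock: 13.45
tool_pos: [554.6, -219.4, 216.7]
ee_rot: [0.994, 0.109, 0.001, 0.001]
force: [0.1, -0.1, -1.7]
opening: 12.6
gripper_force: 60.8
```

```bash
python3 look.py w8; python3 - <<'E'
from h import *
from station import env
import pickle
s=env.get_state();print(s['opening'],s['gripper_force'],s['force'])
R=Ro.from_quat(s['ee_rot']).as_matrix();p=s['tool_pos']
f=cv2.imread('pics/w8.png')[:,:,::-1].copy();c=pickle.load(open('w8.pkl','rb'))
m=mask(f,(8,150,190),(25,255,255));k=big(m);hull=cv2.convexHull(k.reshape(-1,1,2))
for z in(p[2]-7,p[2]-5):
    xy=plane(c,k,z);t=(xy-p)@R;print(z,rect(xy[:,:2]),rect(t[:,:2]))
E
```

```text
13.45 [ 554.6 -219.4  216.7] 0.219 [-0.56  0.5   1.52  0.    1.11  0.79] [ 0.0025 -0.0015 -1.    ]
13.02699048402684 60.79516410827637 [ 0.39566798 -0.70604416 -0.81862328]
209.81472348750273 (array([ 589.1, -212. ]), 132.1, 115.5, 0.22) (array([35.4,  0.2]), 132.1, 115.5, -0.001)
211.81472348750273 (array([ 589.7, -211.8]), 130.3, 113.9, 0.22) (array([36. ,  0.2]), 130.3, 113.9, -0.001)
```

View pics/w8.png

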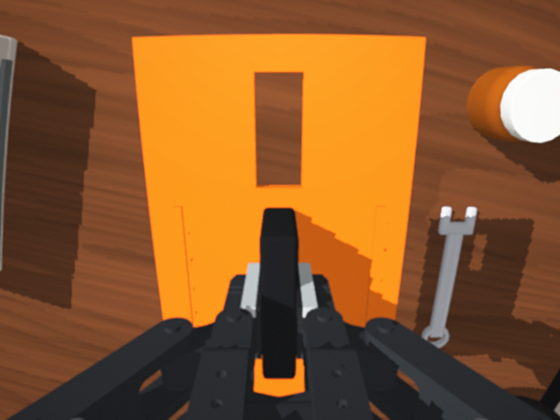

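The cover is held on the rib: slot at x 254–303, y 71–187, front edge at y 38.

```bash
python3 - <<'E'
from h import *
from station import env
import pickle
s=env.get_state();R=Ro.from_quat(s['ee_rot']).as_matrix();p=s['tool_pos']
f=cv2.imread('pics/w8.png')[:,:,::-1].copy();c=pickle.load(open('w8.pkl','rb'))
m=mask(f,(8,150,190),(25,255,255))
T=lambda px,h:((plane(c,px,p[2]-15.5+h)-p)@R)[:,:2].round(1).tolist()
sl=cv2.bitwise_not(m)[60:192,240:320];k=big(sl)+[240,60];x,y,w,h=cv2.boundingRect(k)
print(x,y,w,h);print('slot top h6',T([[x,y],[x+w,y],[x,y+h],[x+w,y+h]],6),'h0',T([[x,y],[x+w,y],[x,y+h],[x+w,y+h]],0))
print('front edge',T([[133,38],[425,38],[279,38]],6),T([[279,38]],0))
E
```

```text
255 73 48 113
slot top h6 [[86.8, -9.1], [86.8, 10.1], [40.1, -10.0], [40.1, 10.9]] h0 [[87.1, -9.5], [87.1, 10.5], [38.5, -10.4], [38.5, 11.3]]
front edge [[101.1, -57.5], [101.0, 58.5], [100.0, 0.5]] [[100.8, 0.5]]
```

Call:
{"op": "servo_tool", "data": {"steps": [[0,[0.06,-0.6,0],[0,0,0]],[0,[0.06,-0.9,0],[0,0,0]],[0,[0.06,-0.9,0],[0,0,0]],[0,[0.06,-0.9,0],[0,0,0]],[0,[0.06,-0.9,0],[0,0,0]],[0,[0.06,-0.9,0],[0,0,0]],[0,[0.06,-0.9,0],[0,0,0]],[0,[0.06,-0.9,0],[0,0,0]]]}}

```text
clock: 14.5
tool_pos: [501.0, 124.1, 213.1]
ee_rot: [0.994, 0.109, -0.002, -0.0]
force: [0.3, -0.5, -1.4]
opening: 12.7
gripper_force: 60.7
```

Call:
{"op": "servo_tool", "data": {"steps": [[0,[0.02,-0.56,0],[0,0,0]],[0,[0,0,0],[0,0,0.7]],[0,[0,0,0],[0,0,0.7]],[0,[0,0,0],[0,0,0.7]],[0,[0,0,0],[0,0,0.68]],[0,[0,0,0.4],[0,0,0]],[0,[0,0,0.4],[0,0,0]],[0,[0,0,0],[0,0,0]]]}}

```text
clock: 15.5
tool_pos: [495.0, 150.1, 172.2]
ee_rot: [0.999, -0.036, -0.004, 0.0]
force: [-0.9, -0.1, -1.3]
opening: 13.1
gripper_force: 60.7
```

```bash
python3 look.py w9; python3 - <<'E'
from h import *
from station import env
s=env.get_state();p=s['tool_pos'];R=Ro.from_quat(s['ee_rot']).as_matrix()
print(s['opening'],s['force'],'move in tool axes mm',(np.array([497.8,151.2,p[2]])-p)@R)
E
```

```text
15.5 [495.  150.1 172.2] -0.0724 [0.08 0.47 1.76 0.   0.92 1.72] [-7.3e-03 -5.0e-04 -1.0e+00]
12.69931530193204 [ 0.46809526  0.2493845  -1.57906382] move in tool axes mm [ 1.59704594 -1.12681924 -0.00759017]
```

View pics/w9.png

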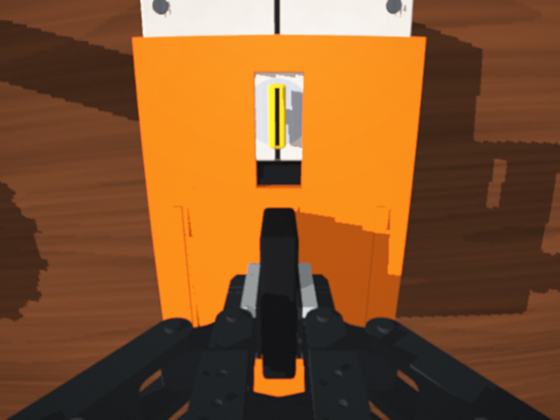

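Through the slot (255–303, 73–186), the wing shows at (277,116) with its slot line straight. Correct by 1–2 mm and come lower.

Call:
{"op": "servo_tool", "data": {"steps": [[0,[0.03,-0.02,0.2],[0,0,0]],[0,[0,0,0.3],[0,0,0]],[0,[0,0,0.2],[0,0,0]],[0,[0,0,0.1],[0,0,0]],[0,[0,0,0],[0,0,0]],[0,[0,0,0],[0,0,0]],[0,[0,0,0],[0,0,0]],[0,[0,0,0],[0,0,0]]]}}

```text
clock: 16.55
tool_pos: [499.3, 151.2, 135.1]
ee_rot: [0.999, -0.036, 0.0, -0.0]
force: [0.4, -0.2, -2.8]
opening: 12.9
gripper_force: 60.8
```

```bash
python3 look.py w10; python3 - <<'E'
from h import *
from station import env
import pickle
s=env.get_state();p=s['tool_pos'];R=Ro.from_quat(s['ee_rot']).as_matrix()
print(s['opening'],s['force'],'move tool mm',(np.array([497.8,151.2,p[2]])-p)@R,p)
f=cv2.imread('pics/w10.png')[:,:,::-1].copy();c=pickle.load(open('w10.pkl','rb'))
roi=(256,60,303,190)
k=big(mask(f,*YE,roi));print(cv2.boundingRect(k));t=((plane(c,k,108)-p)@R)[:,:2];print('wing in tool',rect(t),t.min(0),t.max(0))
E
```

```text
16.55 [499.3 151.2 135.1] -0.0722 [ 0.08  0.53  1.78 -0.    0.83  1.72] [ 7.e-04  0.e+00 -1.e+00]
13.009346893699036 [ 0.38066761 -0.37310106 -2.50928333] move tool mm [-1.45190080e+00  1.10660116e-01 -9.12119591e-04] [499.256101   151.20568313 135.08598378]
(270, 93, 21, 77)
wing in tool (array([61.6,  1.2]), 35.1, 9.4, 0.007) [44.04066887 -3.59049492] [79.08750535  5.86854802]
```

Call:
{"op": "servo_tool", "data": {"steps": [[0,[-0.03,0.01,0],[0,0,0]],[0,[0,0,0.15],[0,0,0]],[0,[0,0,0.2],[0,0,0]],[0,[0,0,0.2],[0,0,0]],[0,[0,0,0.15],[0,0,0]],[0,[0,0,0.05],[0,0,0]],[0,[0,0,0],[0,0,0]],[0,[0,0,0],[0,0,0]]]}}

```text
clock: 17.6
tool_pos: [497.8, 150.9, 97.6]
ee_rot: [0.999, -0.036, 0.0, -0.0]
force: [0.8, -0.0, -2.0]
opening: 12.8
gripper_force: 60.8
```

```bash
python3 look.py w11; python3 - <<'E'
from h import *
from station import env
import pickle
s=env.get_state();p=s['tool_pos'];R=Ro.from_quat(s['ee_rot']).as_matrix()
print(s['opening'],s['force'],'move tool mm',(np.array([497.8,151.2,p[2]])-p)@R,p)
f=cv2.imread('pics/w11.png')[:,:,::-1].copy();c=pickle.load(open('w11.pkl','rb'))
k=big(mask(f,*YE,(250,40,310,195)));t=((plane(c,k,108)-p)@R)[:,:2];print('wing in tool',rect(t),t.min(0),t.max(0))
E
```

```text
17.6 [497.8 150.9  97.6] -0.0722 [0.08 0.59 1.81 0.   0.74 1.72] [ 6.e-04  1.e-04 -1.e+00]
12.704902585280797 [-0.76557443  0.46032414 -1.23915166] move tool mm [-5.19115831e-02 -3.64612957e-01  1.34633027e-05] [497.82544623 150.83259027  97.63706761]
wing in tool (array([63.2,  0.4]), 34.9, 9.8, 0.01) [45.78098565 -4.53393576] [80.62946308  5.36686478]
```

Call:
{"op": "servo_tool", "data": {"steps": [[0,[0,0,0.05],[0,0,0]],[0,[0,0,0.05],[0,0,0]],[0,[0,0,0.05],[0,0,0]],[0,[0,0,0.05],[0,0,0]],[0,[0,0,0.04],[0,0,0]],[0,[0,0,0.02],[0,0,0]],[0,[0,0,0],[0,0,0]],[0,[0,0,0],[0,0,0]]]}}

```text
clock: 18.65
tool_pos: [497.7, 150.8, 85.4]
ee_rot: [0.999, -0.036, 0.0, -0.0]
force: [-2.3, -0.2, 11.0]
opening: 13.4
gripper_force: 62.7
```

Call:
{"op": "servo_tool", "data": {"steps": [[0,[0,0,0.01],[0,0,0]],[0,[0,0,0.01],[0,0,0]],[0,[0,0,0],[0,0,0]],[0,[0,0,0],[0,0,0]],[0,[0,0,0],[0,0,0]],[0,[0,0,0],[0,0,0]],[0,[0,0,0],[0,0,0]],[0,[0,0,0],[0,0,0]]]}}

```text
clock: 19.65
tool_pos: [497.8, 150.8, 85.4]
ee_rot: [0.999, -0.036, 0.001, -0.0]
force: [-3.9, -0.5, 18.6]
opening: 12.8
gripper_force: 63.8
```

```bash
python3 look.py w12; python3 - <<'E'
from station import env
import cv2
s=env.get_state();print(s['tool_pos'],s['force'],s['ft_torque'],s['opening'])
a=cv2.imread('pics/w12.png');f=env.grab_frame('scene')[:,:,::-1];b=cv2.resize(f[140:265,240:365],(400,400),interpolation=cv2.INTER_CUBIC)
cv2.imwrite('pics/fin.png',cv2.hconcat([cv2.copyMakeBorder(cv2.resize(a,(400,300)),0,100,0,0,0),b]))
E
```

```text
19.65 [497.8 150.8  85.4] -0.072 [ 0.08  0.62  1.82 -0.    0.71  1.72] [ 0.0014 -0.     -1.    ]
[497.74581222 150.85161344  85.37594794] [-3.78935753 -0.09673717 17.31355204] [-0.13830766  0.75020049 -0.00481116] 12.765628927051392
```

View pics/fin.png

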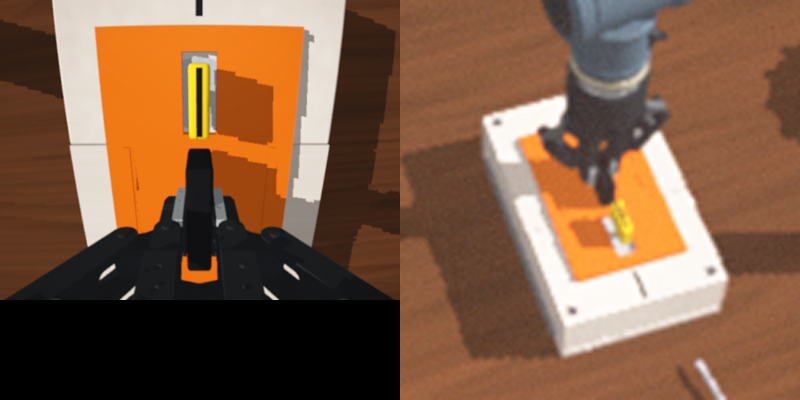

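The left picture shows the wing at (199,100) standing up through the cover's slot, and the right one shows the cover flat on the deck. The height stayed at 85.4 (70 + 15.5) while the force rose to 18 N, so the cover is on its hard stop.

```bash
python3 -c "
from station import env
print(env.hand_in())"
```

```text
the job is handed in; nothing more can be done
None
```

The fastener is turned into line (within about 0.005 rad of the index lines), and the cover sits fully home over it, still gripped and pressed down with about 17 N; the job was handed in at about 20 s.

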